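# Index the sample carousel to the orange vial and lock it

### The arm

A 6-joint arm with a two-finger parallel gripper is mounted at the origin on the work surface. World frame = base frame: x ahead of the robot, y to its left, z up, the work surface at z = 0. Lengths are in m, angles in rad, forces in N, time in s.
With the tool pointing down it reaches from about 0.35 to 0.975 m from the base axis. Payload 4.9 kg.
Tool frame: the origin (TCP) lies between the finger pads; the fingertips stand 17 mm ahead of it and the grasp point (between the pads) lies 2 mm behind it (manip.nose_length is the distance from the TCP to the fingertips, in m); z points along the fingers, y is the line along which they close (so a half turn about z gives the same grasp; the last joint's range is limited). The gripper opens to 85 mm and grips with 20 to 120 N. Pads are 22 mm wide; open, the fingers measure 114 mm over their backs; the gripper's body (76 mm by 85 mm) begins 54 mm behind the grasp point. The pads swing forward as they close: fully open they stand 13 mm farther back than shut.
Start: joints at [1.055, 0.053, 1.613, -0, 1.476, -0.119], TCP at [0.242, 0.576, 0.248] pointing down, gripper open.
Joint ranges: [-3.01, 3.01], [-1.01, 2.22], [0.06, 2.58], [-1.02, 4.17], [0.09, 2.62], [-3.14, 3.14]. Speed limits (rad/s): [2.57, 2.57, 3.14, 3.14, 3.14, 3.14].

### API

Orientations are given as a unit quaternion [w, x, y, z].
In Python, from plant import manip gives the robot as it stands. The module is installed in compiled form; this text tells all that it offers.
- The arm moves only by the tool apply_moves, never from a script. Its argument "moves" is a list of rows, each a list of 3 entries, a list of its own where there are three numbers: the turn, a rotation vector about the tool's x, y, z in rad, then the shift along the tool's x, y, z in cm, then the closure, from -1 (fully open) to 1 (shut), so that 0 is half open. A call has 1 to 20 rows; each row is the pose to reach, as a shift and turn from the pose commanded when the call began, along the tool's axes at that moment; what a row does not reach only later rows make up. A row lasts 1/10 s, in which the tool goes at most 50 mm and 8.59 degrees, less where a joint would pass 70% of its speed; a pose out of reach is approached as far as the arm can. A call with a gripper value outside its range is refused whole. The fingers move at their own pace and stop on an object; the grip force is fixed at half the most. Time passes only in rows, so rows that repeat a pose let the fingers close. It gives the time, the measured TCP pose, the force, the opening and the grip force at its end, in the units of the state.
- manip.state(): the state, without advancing time (a new reading comes with each control period).
- manip.grab_frame(name): name is "scene" or "top" or "wrist"; returns a dict with "image" (420x560x3 uint8, red, green, blue), "K" (3x3 intrinsics, pixels), "rvec" (rotation vector, rad) and "tvec" (3), from world to camera coordinates, as OpenCV has them. Camera axes: x right, y down, z forward; pixel columns grow to the right and rows downward; lengths in m; the calibration is good to about 2 mm. A picture is of the moment at which its call begins. There is no depth.
- manip.job_done(): hands the job in; it is judged then, once.
Trained networks look in a picture, given as the dict that the camera call returned (one of the last four; its "shot" number tells which), for a name from the list of things; names that differ only in an ending like _2 or _b are one class to them, and where a whole thing is asked for, a point or a joint stands for the part that bears it (a point fixed in the world has none). Each returns a list of dicts, best first, with "score" (0 to 1); they miss things now and then, are a little off and sometimes report something else, mostly with a low value. They report only what shows in the picture. A call takes as long as a camera call. They do not tell look-alikes from the thing itself.
- manip.look_for(picture, label): "location" ([x, y, z] in m, in the coordinates of the camera as it stood for that picture, good to about 4 mm: the middle of the surface that is visible of it).
- manip.silhouettes(picture, label): "pixels" (420x560 bool, what is visible of it).
- manip.spot_point(picture, label): "location" ([x, y, z] in m, in the coordinates of the camera as it stood for that picture, good to about 4 mm: a listed point, or the origin of a listed thing).
The state is a dict: "time": time; "joint_pos": joint angles; "joint_vel": joint speeds; "joint_efforts": joint torques, N m; "tool_pos": TCP position; "tool_rot": TCP orientation; "contact_force": force on the tool from outside, world axes, zero at the start; "ft_torque": the same for the moment, N m; "gripper_width": opening from 0.0 (shut) to 1.0 (fully open); "grasp_force": force on a finger pad.
Only numpy, scipy, OpenCV 4.12 (cv2) and the standard library are available. Lean on these libraries where they do the work, as an engineer would, in place of code of your own. Each camera call takes 0.05 s, during which the arm holds its last target. There are 200 camera calls.

### The job

Turn the sample carousel, pushing gently on its rim pegs, until the orange-capped vial faces the blue bracket, and lock it there with the yellow-handled pin: through the hole in the bracket and into the rim notch in front of that vial, fully home with its collar down on the bracket. Never force the carousel or the pin; if the pin does not go in, feel for the notch with small, light turns. Keep all vials standing in their wells, leave the other things on the bench alone, and let go of everything at the end.

Things in the scene. Friction and masses are not known exactly. Their poses are not given: they have to be found in the camera images.
- axis (a point): Sample carousel: white round deck, radius 120 mm, 16 mm thick, top at z = 36 mm, turns either way on a fixed black foot (radius 110 mm, top z = 18 mm). Point: on the fixed turning axis, at deck-top height; its x axis points from the bracket towards the turning axis, z up; it does not turn with the deck. A blue knob, 44 mm across, stands mid-deck to z = 72 mm
- carousel (a joint): turn of the deck since the start (0 then), rad, counter-clockwise from above positive; does not tell where the notches are. Dry friction: 2 to 3 N at a peg turns it slowly, it stays where left. Over 25 N on it, by finger or pin, is forcing it
- stand: the fixed foot; origin on the turning axis at z = 0, axes as axis. Half-way between the deck's stations (30 degrees from each) stand six teal push pegs on the rim, 18 mm across, their axes 136 mm from the turning axis, z = 20 to 44 mm. Outside 120 mm radius, between pegs, there is free space down to the bench, except at the bracket
- guide (a point): Blue fixed bracket: post 152 to 172 mm from the turning axis, and an arm from it in over the rim to 92 mm from the axis, both 32 mm wide; arm from z = 46 to 60 mm; pegs pass under it. Vertical through hole 11.5 mm wide, chamfered 2 mm, 110 mm from the turning axis, on the -x side of axis. Point: centre of the hole's mouth on top; axes as axis
- front_place (a point): fixed point 66 mm from the turning axis towards the bracket, at deck-top height: where the facing station's well centre comes. Six stations, 60 degrees apart: each a well (collar 10 mm high, inner radius 18 mm, centre 66 mm from the axis) and, in the same radial direction, a rim notch 11.5 mm wide, through the deck, open outwards, 99 to 120 mm from the axis
- vial_orange_mid (a point): vial with an orange cap, 23 mm across, 44 mm high, loose in a well made for wider vials, with up to 7 mm of play to any side, so the vial does not tell exactly where its station's notch is. Point at its axis, half-way up (22 mm above the deck)
- vial_a_mid (a point): one of the three other vials: same size, teal cap (bystander). Point at its axis, half-way up
- vial_b_mid (a point): one of the three other vials: same size, teal cap (bystander). Point at its axis, half-way up
- vial_c_mid (a point): one of the three other vials: same size, teal cap (bystander). Point at its axis, half-way up
- pin_grip (a point): locking pin, upright, some 60 g: steel shaft 10 mm across, 36 mm long, tip chamfered 1 mm; collar 18 mm across, 5 mm thick; yellow handle 16 mm across, 42 mm long. Point: on its axis in the handle, 61 mm above the tip, 22 mm below the top. It is 37 mm above guide when the tip stands on the deck, 25 mm when home. It drops by its own weight once the notch is under it, and locks the deck
- pin_block_mid (a point): fixed aluminium block, 60 x 60 mm, 40 mm high, in whose 12 mm hole the pin is parked at the start, collar resting on the block's top. Point: centre of its top
- reagent_bottle: amber bottle, 64 mm across, 130 mm high, bystander; origin at the centre of its underside
- tip_box: blue box with a clear lid, 75 x 110 x 65 mm, bystander; origin at the centre of its underside
- sample_jar: jar, 60 mm across, 70 mm high, bystander; origin at the centre of its underside
There are look-alikes about, which are no part of the job. Leave any pink or red look-alike of the part that bears vial_orange_mid alone.

How it is judged:
By the outcome, as a careful person would: the job done as asked, in the order asked, and still so for the second after the job is handed in, with the robot touching nothing.
It also fails if it takes over 72 s, if anything falls off the work surface, if the arm or the gripper's body presses on something with over 40 N, if the wrist force passes 120 N, or if a joint passes its speed limit or range.

## Working session

There is one attempt and no reset: what is moved stays moved. The work goes in short steps, Python scripts to look and compute and a tool call to move; the robot and the scene stay as the last step left them, time stands still between calls to the robot, and variables do not carry over. Pictures are saved under pics/ and viewed, at most 12 in all, crops included, and the job is handed in when it is done.

Besides the shell and the picture viewer there is one more tool, called after "Call:" as name([rows], argument=value, ...), one row to a line, values as JSON. apply_moves: Moves the arm, as the interface text tells. Its arguments: {"type":"object","properties":{"moves":{"type":"array"}},"required":["moves"]}

```bash
mkdir -p pics; cat > h.py <<'E'
import numpy as np, cv2
from plant import manip
def grab(n,save=None):
    f=manip.grab_frame(n)
    if save: cv2.imwrite('pics/'+save,cv2.cvtColor(f['image'],cv2.COLOR_RGB2BGR))
    return f
def w(f,p):
    R=cv2.Rodrigues(np.array(f['rvec'],float))[0]
    return R.T@(np.array(p)-np.array(f['tvec']).ravel())
def pix(f,P):
    return cv2.projectPoints(np.array(P,float).reshape(-1,3),np.array(f['rvec'],float),np.array(f['tvec'],float),np.array(f['K']),None)[0].reshape(-1,2)
def ray(f,uv,z):
    R=cv2.Rodrigues(np.array(f['rvec'],float))[0]; c=-R.T@np.array(f['tvec'],float).ravel()
    d=R.T@np.linalg.inv(f['K'])@np.array([uv[0],uv[1],1.0]); return c+d*(z-c[2])/d[2]
def Rt():
    q=np.array(manip.state()['tool_rot']); from scipy.spatial.transform import Rotation as Ro
    return Ro.from_quat([q[1],q[2],q[3],q[0]]).as_matrix()
E
python3 - <<'E'
from h import *
np.set_printoptions(precision=4,suppress=True)
for n in('top','scene'):
    f=grab(n,n+'0.png')
    for l in ['axis','guide','front_place','vial_orange_mid','vial_a_mid','pin_grip','pin_block_mid','stand','reagent_bottle','tip_box','sample_jar']:
        for d in manip.spot_point(f,l)[:5]: 
            p=w(f,d['location']); print(n,l,round(d['score'],2),p,pix(f,p)[0].round())
s=manip.state(); print({k:np.round(v,3) for k,v in s.items()}); print(Rt(), manip.nose_length)
E
```

```text
top guide 0.98 [0.4488 0.0734 0.0594] [258. 252.]
top front_place 0.9 [0.4879 0.0715 0.0352] [260. 238.]
top vial_orange_mid 0.65 [0.7009 0.2463 0.0201] [200. 161.]
top vial_orange_mid 0.57 [0.628  0.235  0.0192] [202. 186.]
top vial_orange_mid 0.54 [0.5754 0.1217 0.0565] [242. 203.]
top vial_orange_mid 0.43 [0.5383 0.2548 0.023 ] [193. 218.]
top vial_a_mid 0.44 [ 0.53   -0.004   0.0556] [289. 222.]
top pin_grip 0.63 [ 0.4305 -0.3467  0.0582] [420. 263.]
top pin_block_mid 0.78 [ 0.4313 -0.3435  0.0377] [416. 263.]
top pin_block_mid 0.7 [0.5148 0.1093 0.0596] [245. 226.]
top reagent_bottle 0.56 [ 0.4792  0.3914 -0.0015] [143. 239.]
top tip_box 0.65 [0.665  0.3821 0.0008] [152. 174.]
top tip_box 0.64 [ 0.5295 -0.0072  0.0598] [290. 222.]
scene guide 0.92 [0.448  0.0695 0.0554] [295. 186.]
scene front_place 0.82 [0.4933 0.0676 0.0386] [296. 203.]
scene vial_orange_mid 0.69 [0.6291 0.2391 0.0253] [377. 243.]
scene vial_orange_mid 0.69 [0.7039 0.2505 0.0253] [389. 268.]
scene vial_orange_mid 0.65 [0.4473 0.0725 0.0577] [296. 185.]
scene vial_orange_mid 0.63 [0.578  0.1222 0.0583] [323. 22
[... 654 characters left out ...]
p_box 0.95 [ 0.6717  0.3818 -0.0017] [442. 261.]
scene sample_jar 0.8 [ 0.683  -0.3652 -0.0027] [107. 289.]
{'time': np.float64(1.2), 'joint_pos': array([ 1.055,  0.053,  1.613,  0.   ,  1.476, -0.119]), 'joint_vel': array([-0.002,  0.001,  0.001, -0.   , -0.001, -0.001]), 'joint_efforts': array([  0.001, -39.367, -37.047,  -0.   ,   0.   ,  -0.   ]), 'tool_pos': array([0.242, 0.576, 0.248]), 'tool_rot': array([-0.   ,  0.197,  0.98 , -0.   ]), 'contact_force': array([ 0.257, -0.323,  0.231]), 'ft_torque': array([ 0.035, -0.016,  0.006]), 'grasp_force': np.float64(0.0), 'gripper_width': np.float64(0.998)}
[[-0.9223  0.3865 -0.    ]
 [ 0.3865  0.9223 -0.    ]
 [ 0.     -0.     -1.    ]] 0.017
```

```bash
python3 - <<'E'
import cv2,numpy as np
a=cv2.imread('pics/top0.png');b=cv2.imread('pics/scene0.png')
cv2.imwrite('pics/c1.png',cv2.resize(a[120:300,120:440],None,fx=2.5,fy=2.5,interpolation=cv2.INTER_CUBIC))
cv2.imwrite('pics/c2.png',cv2.resize(b[120:330,80:480],None,fx=2,fy=2,interpolation=cv2.INTER_CUBIC))
E
```

```text
(no output)
```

View pics/c1.png

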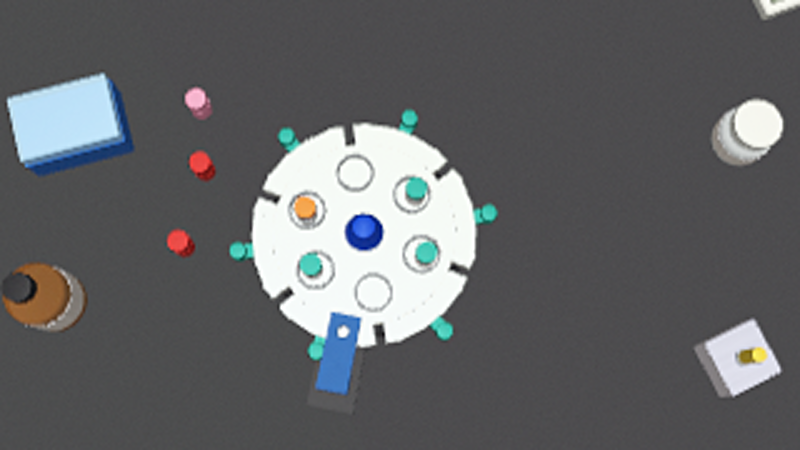

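View pics/c2.png

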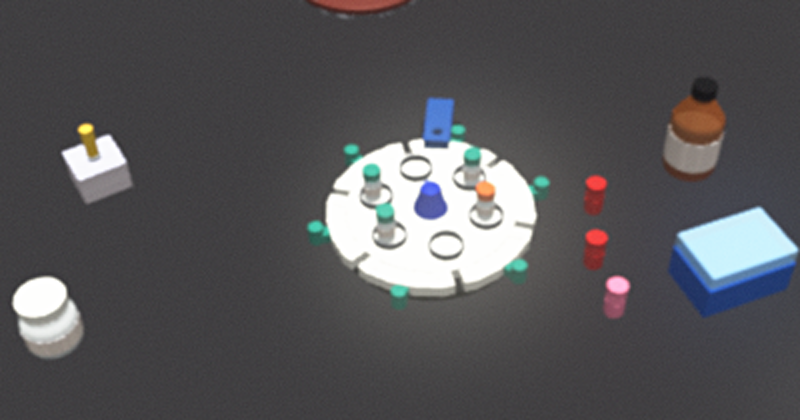

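```bash
cat > deck.py <<'E'
from h import *
def samp(f,P):
    uv=pix(f,P).astype(np.float32); g=f['image'].min(2).astype(np.float32)
    return cv2.remap(g,uv[:,0].copy().reshape(-1,1),uv[:,1].copy().reshape(-1,1),cv2.INTER_LINEAR).ravel()
th=np.radians(np.arange(0,360,.5))
def circ(c,r,z): return np.c_[c[0]+r*np.cos(th),c[1]+r*np.sin(th),np.full(len(th),z)]
def fitc(f,c0=(.556,.057)):
    from scipy.optimize import minimize
    def cost(c):
        s=samp(f,circ(c,.117,.036)); o=samp(f,circ(c,.123,.036)); return -(s.mean()-o.mean())
    # coarse-to-fine
    return minimize(cost,c0,method='Nelder-Mead',options=dict(initial_simplex=[c0,(c0[0]+.01,c0[1]),(c0[0],c0[1]+.01)])).x
def notch(f,c,gdir):
    d=np.mean([samp(f,circ(c,r,.036)) for r in np.arange(.106,.117,.002)],0)
    m=np.abs((th-gdir+np.pi)%(2*np.pi)-np.pi)>np.radians(25)
    a=np.arange(0,60,.1); sc=[]
    for x in a:
        k=np.abs((np.degrees(th)-x+30)%60-30)<2.6
        sc.append(d[k&m].mean())
    i=int(np.argmin(sc)); sc=np.array(sc); wt=np.clip(sc.min()+.5*(np.median(sc)-sc.min())-sc,0,None)
    dd=(a-a[i]+30)%60-30
    return a[i]+(dd*wt).sum()/wt.sum(), sc.min(), np.median(sc)
E
python3 - <<'E'
from deck import *
np.set_printoptions(precision=4,suppress=True)
for n,tip in(('top',0),('scene',0)):
    f=grab(n); c=fitc(f)
    g=w(f,manip.spot_point(f,'guide')[0]['location'])[:2]; p=w(f,manip.spot_point(f,'front_place')[0]['location'])[:2]
    gd=np.arctan2(*(g-c)[::-1]); print(n,c,'guide',g,np.degrees(gd),np.linalg.norm(g-c),'fp',p,np.linalg.norm(p-c),'notch',notch(f,c,gd))
    h=cv2.cvtColor(f['image'],cv2.COLOR_RGB2HSV)
    m={'teal':cv2.inRange(h,(78,90,60),(95,255,255)),'yel':cv2.inRange(h,(20,150,100),(35,255,255)),'or':cv2.inRange(h,(8,150,150),(17,255,255)),'blue':cv2.inRange(h,(100,120,60),(118,255,255))}
    for k,mm in m.items():
        _,_,st,ce=cv2.connectedComponentsWithStats(mm)
        for s,e in zip(st[1:],ce[1:]):
            if s[4]>12:
                q=ray(f,e,{'teal':.04,'yel':.065,'or':.075,'blue':.06}[k]); v=q[:2]-c
                print(k,s[4],e.round(1),q,'r',np.linalg.norm(v).round(4),'ang',np.degrees(np.arctan2(v[1],v[0])).round(1))
E
```

```text
top [0.5564 0.0586] guide [0.4486 0.0766] 170.56148718712225 0.10929137808569647 fp [0.4871 0.0716] 0.07046146653739954 notch (np.float64(10.350544684276873), np.float32(92.93619), np.float32(246.14847))
teal 139 [539.2 145.4] [ 0.7699 -0.706   0.04  ] r 0.7939 ang -74.4
teal 97 [555.1 148.9] [ 0.7611 -0.7505  0.04  ] r 0.8347 ang -75.8
teal 133 [538.6 160. ] [ 0.7269 -0.6998  0.04  ] r 0.7774 ang -77.3
teal 100 [555.1 163.3] [ 0.7186 -0.7457  0.04  ] r 0.8205 ang -78.6
teal 147 [ 55. 164.] [0.6736 0.6332 0.04  ] r 0.5864 ang 78.5
teal 151 [ 35.8 167.1] [0.6632 0.6834 0.04  ] r 0.6338 ang 80.3
teal 156 [ 16.4 170.2] [0.6528 0.7338 0.04  ] r 0.6821 ang 81.9
teal 54 [283.1 168.1] [0.6811 0.0136 0.04  ] r 0.1326 ang -19.8
teal 49 [  2.  173.9] [0.6413 0.7706 0.04  ] r 0.717 ang 83.2
teal 57 [234.7 175.2] [0.6569 0.145  0.04  ] r 0.1326 ang 40.7
teal 141 [ 56.  179.2] [0.6311 0.6247 0.04  ] r 0.571 ang 82.5
teal 145 [ 36.6 182.3] [0.6209 0.6751 0.04  ] r 0.6198 ang 84.0
teal 150 [ 17.4 185.5] [0.6106 0.7247 0.04  ] r 0.6683 ang 85.3
teal 54 [  2.1 189.2] [0.5991 0.7636 0.04  ] r 0.7062 a
[... 2047 characters left out ...]
22.8   1.3] [-0.4964  1.0139  0.075 ] r 1.4247 ang 137.9
or 136 [546.4  15. ] [-0.3711  1.0502  0.075 ] r 1.3606 ang 133.2
or 39 [470.5  15.4] [-0.4001  0.7825  0.075 ] r 1.2028 ang 143.0
or 69 [523.   17.4] [-0.3619  0.9609  0.075 ] r 1.2904 ang 135.6
or 82 [432.4 180.8] [0.4845 0.3974 0.075 ] r 0.3475 ang 102.6
or 41 [322.3 214.4] [0.5747 0.1196 0.075 ] r 0.0632 ang 76.6
blue 94 [236.1   3. ] [-0.65   -0.0622  0.06  ] r 1.2161 ang -174.3
blue 289 [298.9 179.4] [0.4303 0.0803 0.06  ] r 0.1317 ang 170.3
blue 147 [295.6 220.1] [0.5719 0.059  0.06  ] r 0.0117 ang 4.0
blue 935 [443. 262.] [0.7262 0.3554 0.06  ] r 0.3405 ang 60.8
blue 96 [  2.  299.3] [ 0.7412 -0.5489  0.06  ] r 0.6335 ang -73.4
```

Call:
apply_moves([
  [[0, 0, 2.042], [-55.2, -23.4, 0], 0.3],
  [[0, 0, 2.042], [-55.2, -23.4, 0], 0.3],
  [[0, 0, 2.042], [-55.2, -23.4, 0], 0.3],
  [[0, 0, 2.042], [-55.2, -23.4, 0], 0.3],
  [[0, 0, 2.042], [-55.2, -23.4, 0], 0.3],
  [[0, 0, 2.042], [-55.2, -23.4, 0], 0.3],
  [[0, 0, 2.042], [-55.2, -23.4, 0], 0.3],
  [[0, 0, 2.042], [-55.2, -23.4, 0], 0.3],
  [[0, 0, 2.042], [-55.2, -23.4, 0], 0.3],
  [[0, 0, 2.042], [-55.2, -23.4, 0], 0.3],
  [[0, 0, 2.042], [-55.2, -23.4, 0], 0.3],
  [[0, 0, 2.042], [-55.2, -23.4, 0], 0.3],
  [[0, 0, 2.042], [-55.2, -23.4, 0], 0.3],
  [[0, 0, 2.042], [-55.2, -23.4, 4], 0.3],
  [[0, 0, 2.042], [-55.2, -23.4, 8], 0.3],
  [[0, 0, 2.042], [-55.2, -23.4, 12], 0.3],
  [[0, 0, 2.042], [-55.2, -23.4, 12], 0.3],
])

```text
time: 3.2
tool_pos: [0.6555, 0.1466, 0.1203]
tool_rot: [-0.002, 0.939, 0.344, -0.007]
contact_force: [-1.9, 0.2, -0.5]
gripper_width: 0.348
grasp_force: 0.0
```

```bash
cat > rep.py <<'E'
from h import *
np.set_printoptions(precision=4,suppress=True)
s=manip.state(); R=Rt()
print('t',round(s['time'],2),'p',s['tool_pos'],'ydir',np.degrees(np.arctan2(R[1,1],R[0,1])).round(2),'F',np.round(s['contact_force'],2),'w',s['gripper_width'],'zax',R[:,2])
E
python3 - <<'E'
import rep
from rep import *
f=grab('wrist','w1.png')
h=cv2.cvtColor(f['image'],cv2.COLOR_RGB2HSV); mm=cv2.inRange(h,(78,90,60),(95,255,255))
_,_,st,ce=cv2.connectedComponentsWithStats(mm)
for s_,e in zip(st[1:],ce[1:]):
    if s_[4]>40: print(s_,e.round(1),ray(f,e,.044))
print(pix(f,[.6607,.1465,.044]))
E
```

```text
t 3.2 p [0.6555 0.1466 0.1203] ydir -49.75 F [-1.87  0.24 -0.5 ] w 0.3482934248107546 zax [-0.0137 -0.0015 -0.9999]
[273 203  28  37 733] [286.3 223.3] [0.6606 0.1464 0.044 ]
[430 295  37  28 420] [452.1 309.7] [0.6877 0.0165 0.044 ]
[108 302  20  14 152] [116.2 307.2] [0.5354 0.1974 0.044 ]
[[286.3361 223.1897]]
```

View pics/w1.png

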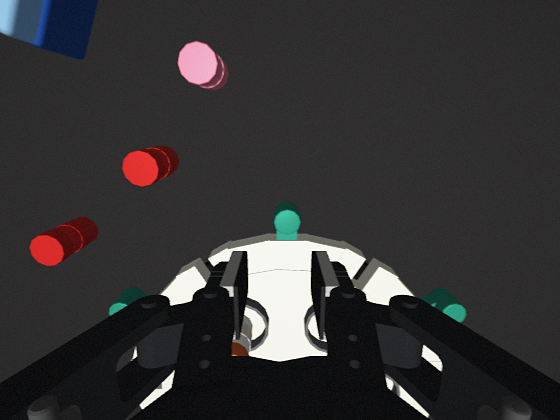

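The wrist picture shows the teal peg (287,222) centred ahead of the two fingers, where I predicted it; the red/pink look-alikes lie well outside. Descending to straddle the peg.

Call:
apply_moves([
  [[0, 0, 0], [0, 0, 0], 0.3],
  [[0, 0, 0], [0, 0, 0], 0.3],
  [[0, 0, 0], [0, 0, 2.5], 0.3],
  [[0, 0, 0], [0, 0, 5], 0.3],
  [[0, 0, 0], [0, 0, 7.5], 0.3],
  [[0, 0, 0], [0, 0, 8.6], 0.3],
  [[0, 0, 0], [0, 0, 8.6], 0.3],
  [[0, 0, 0], [0, 0, 8.6], 0.3],
])

```text
time: 4.05
tool_pos: [0.6615, 0.1475, 0.0444]
tool_rot: [0.0, 0.939, 0.344, 0.001]
contact_force: [-0.3, -0.0, 0.9]
gripper_width: 0.349
grasp_force: 0.0
```

```bash
python3 - <<'E'
import rep
from rep import *
# arc plan: tool at axis+.136 from phi0; steps
c=np.array([.557,.0585]); p=np.array(s['tool_pos'][:2]);v=p-c;print(np.linalg.norm(v),np.degrees(np.arctan2(v[1],v[0])))
from scipy.spatial.transform import Rotation as Ro
T=np.array([.6607,.1465])
phi0=40.3
def rows(a,b,n,P0=None):
    # from tool angle a to b, rotating; in tool axes at a (radial x or -x)
    ya=np.radians(a+90-180); Y=np.array([np.cos(ya),np.sin(ya)]); X=np.array([-Y[1]*-1*-1, Y[0]])  # placeholder
    X=R[:2,0]; 
    P=lambda t: c+.136*np.array([np.cos(np.radians(t)),np.sin(np.radians(t))])
    for t in np.linspace(a,b,n+1)[1:]:
        d=P(t)-P(a); print(f'[[0,0,{-np.radians(t-a):.3f}],[{d@X*100:.2f},{d@Y*100:.2f},0],0.3],',end='')
    print()
print(R[:2,0],R[:2,1]); rows(40.3,70.3,15)
E
```

```text
t 4.05 p [0.6615 0.1475 0.0444] ydir -49.73 F [-0.27 -0.    0.89] w 0.34881153624768213 zax [ 0.003   0.0003 -1.    ]
0.13728387837677927 40.40503873203888
[0.763  0.6464] [ 0.6464 -0.763 ]
[[0,0,-0.035],[-0.01,-0.47,0],0.3],[[0,0,-0.070],[-0.03,-0.95,0],0.3],[[0,0,-0.105],[-0.08,-1.42,0],0.3],[[0,0,-0.140],[-0.13,-1.89,0],0.3],[[0,0,-0.175],[-0.21,-2.36,0],0.3],[[0,0,-0.209],[-0.30,-2.83,0],0.3],[[0,0,-0.244],[-0.41,-3.29,0],0.3],[[0,0,-0.279],[-0.53,-3.75,0],0.3],[[0,0,-0.314],[-0.67,-4.20,0],0.3],[[0,0,-0.349],[-0.82,-4.65,0],0.3],[[0,0,-0.384],[-0.99,-5.09,0],0.3],[[0,0,-0.419],[-1.18,-5.53,0],0.3],[[0,0,-0.454],[-1.38,-5.96,0],0.3],[[0,0,-0.489],[-1.59,-6.38,0],0.3],[[0,0,-0.524],[-1.83,-6.80,0],0.3],
```

```bash
python3 -c "
import numpy as np
print(','.join('[[0,0,%.3f],[%.2f,%.2f,0],0.3]'%(-t,-13.6*(1-np.cos(t)),-13.6*np.sin(t)) for t in np.radians(np.arange(1,21)*1.6)))"
```

```text
[[0,0,-0.028],[-0.01,-0.38,0],0.3],[[0,0,-0.056],[-0.02,-0.76,0],0.3],[[0,0,-0.084],[-0.05,-1.14,0],0.3],[[0,0,-0.112],[-0.08,-1.52,0],0.3],[[0,0,-0.140],[-0.13,-1.89,0],0.3],[[0,0,-0.168],[-0.19,-2.27,0],0.3],[[0,0,-0.195],[-0.26,-2.64,0],0.3],[[0,0,-0.223],[-0.34,-3.01,0],0.3],[[0,0,-0.251],[-0.43,-3.38,0],0.3],[[0,0,-0.279],[-0.53,-3.75,0],0.3],[[0,0,-0.307],[-0.64,-4.11,0],0.3],[[0,0,-0.335],[-0.76,-4.47,0],0.3],[[0,0,-0.363],[-0.89,-4.83,0],0.3],[[0,0,-0.391],[-1.03,-5.18,0],0.3],[[0,0,-0.419],[-1.18,-5.53,0],0.3],[[0,0,-0.447],[-1.34,-5.88,0],0.3],[[0,0,-0.475],[-1.50,-6.22,0],0.3],[[0,0,-0.503],[-1.68,-6.55,0],0.3],[[0,0,-0.531],[-1.87,-6.88,0],0.3],[[0,0,-0.559],[-2.07,-7.21,0],0.3]
```

Call:
apply_moves([
  [[0, 0, -0.028], [-0.01, -0.38, 0], 0.3],
  [[0, 0, -0.056], [-0.02, -0.76, 0], 0.3],
  [[0, 0, -0.084], [-0.05, -1.14, 0], 0.3],
  [[0, 0, -0.112], [-0.08, -1.52, 0], 0.3],
  [[0, 0, -0.14], [-0.13, -1.89, 0], 0.3],
  [[0, 0, -0.168], [-0.19, -2.27, 0], 0.3],
  [[0, 0, -0.195], [-0.26, -2.64, 0], 0.3],
  [[0, 0, -0.223], [-0.34, -3.01, 0], 0.3],
  [[0, 0, -0.251], [-0.43, -3.38, 0], 0.3],
  [[0, 0, -0.279], [-0.53, -3.75, 0], 0.3],
])

```text
time: 5.05
tool_pos: [0.6316, 0.1726, 0.0422]
tool_rot: [0.0, 0.881, 0.472, -0.0]
contact_force: [2.8, -1.5, 1.7]
gripper_width: 0.348
grasp_force: 1.1
```

```bash
python3 - <<'E'
import rep
from rep import *
from deck import *
f=grab('top'); c=fitc(f); print(c,notch(f,c,np.radians(170.5)))
v=np.array(s['tool_pos'][:2])-[.557,.0585]; print(np.linalg.norm(v),np.degrees(np.arctan2(v[1],v[0])))
E
```

```text
t 5.05 p [0.6316 0.1726 0.0422] ydir -33.61 F [ 2.76 -1.54  1.67] w 0.3476741185630585 zax [-0.0002 -0.0001 -1.    ]
[0.5564 0.0579] (np.float64(24.343801801190516), np.float32(80.357346), np.float32(174.13834))
0.1363466217376235 56.82595543129346
```

Call:
apply_moves([
  [[0, 0, -0.028], [-0.01, -0.38, 0], 0.3],
  [[0, 0, -0.056], [-0.02, -0.76, 0], 0.3],
  [[0, 0, -0.084], [-0.05, -1.14, 0], 0.3],
  [[0, 0, -0.112], [-0.08, -1.52, 0], 0.3],
  [[0, 0, -0.14], [-0.13, -1.89, 0], 0.3],
  [[0, 0, -0.168], [-0.19, -2.27, 0], 0.3],
  [[0, 0, -0.195], [-0.26, -2.64, 0], 0.3],
  [[0, 0, -0.223], [-0.34, -3.01, 0], 0.3],
  [[0, 0, -0.251], [-0.43, -3.38, 0], 0.3],
  [[0, 0, -0.279], [-0.53, -3.75, 0], 0.3],
  [[0, 0, -0.307], [-0.64, -4.11, 0], 0.3],
  [[0, 0, -0.335], [-0.76, -4.47, 0], 0.3],
  [[0, 0, -0.363], [-0.89, -4.83, 0], 0.3],
  [[0, 0, -0.391], [-1.03, -5.18, 0], 0.3],
  [[0, 0, -0.419], [-1.18, -5.53, 0], 0.3],
  [[0, 0, -0.447], [-1.34, -5.88, 0], 0.3],
  [[0, 0, -0.475], [-1.5, -6.22, 0], 0.3],
  [[0, 0, -0.503], [-1.68, -6.55, 0], 0.3],
  [[0, 0, -0.531], [-1.87, -6.88, 0], 0.3],
  [[0, 0, -0.559], [-2.07, -7.21, 0], 0.3],
])

```text
time: 7.1
tool_pos: [0.5602, 0.1953, 0.0424]
tool_rot: [0.0, 0.717, 0.697, 0.0]
contact_force: [1.3, -0.8, -0.4]
gripper_width: 0.351
grasp_force: 1.1
```

Call:
apply_moves([
  [[0, 0, -0.028], [-0.01, -0.38, 0], 0.3],
  [[0, 0, -0.056], [-0.02, -0.76, 0], 0.3],
  [[0, 0, -0.084], [-0.05, -1.14, 0], 0.3],
  [[0, 0, -0.112], [-0.08, -1.52, 0], 0.3],
  [[0, 0, -0.14], [-0.13, -1.89, 0], 0.3],
  [[0, 0, -0.168], [-0.19, -2.27, 0], 0.3],
  [[0, 0, -0.195], [-0.26, -2.64, 0], 0.3],
  [[0, 0, -0.223], [-0.34, -3.01, 0], 0.3],
  [[0, 0, -0.251], [-0.43, -3.38, 0], 0.3],
  [[0, 0, -0.279], [-0.53, -3.75, 0], 0.3],
  [[0, 0, -0.307], [-0.64, -4.11, 0], 0.3],
  [[0, 0, -0.335], [-0.76, -4.47, 0], 0.3],
  [[0, 0, -0.363], [-0.89, -4.83, 0], 0.3],
  [[0, 0, -0.391], [-1.03, -5.18, 0], 0.3],
  [[0, 0, -0.419], [-1.18, -5.53, 0], 0.3],
  [[0, 0, -0.447], [-1.34, -5.88, 0], 0.3],
  [[0, 0, -0.475], [-1.5, -6.22, 0], 0.3],
  [[0, 0, -0.503], [-1.68, -6.55, 0], 0.3],
  [[0, 0, -0.531], [-1.87, -6.88, 0], 0.3],
  [[0, 0, -0.559], [-2.07, -7.21, 0], 0.3],
])

```text
time: 9.1
tool_pos: [0.4876, 0.1767, 0.0424]
tool_rot: [0.0, 0.497, 0.868, 0.0]
contact_force: [3.1, 0.2, 0.7]
gripper_width: 0.349
grasp_force: 1.1
```

```bash
python3 - <<'E'
import rep
from rep import *
from deck import *
f=grab('top','t2.png'); c=fitc(f); print(c,notch(f,c,np.radians(170.5)))
v=np.array(s['tool_pos'][:2])-[.557,.0585]; print(np.linalg.norm(v),np.degrees(np.arctan2(v[1],v[0])))
f=grab('scene'); c=fitc(f); print(c,notch(f,c,np.radians(170.5)))
E
```

```text
t 9.1 p [0.4876 0.1767 0.0424] ydir 30.44 F [3.07 0.24 0.68] w 0.3486882728955308 zax [ 0.0002  0.0002 -1.    ]
[0.5566 0.0581] (np.float64(27.940437580224074), np.float32(87.28959), np.float32(209.28697))
0.1371098740857121 120.41940306442196
[0.5602 0.058 ] (np.float64(28.34089615063602), np.float32(161.95299), np.float32(253.43152))
```

Call:
apply_moves([
  [[0, 0, -0.028], [-0.01, -0.38, 0], 0.3],
  [[0, 0, -0.056], [-0.02, -0.76, 0], 0.3],
  [[0, 0, -0.084], [-0.05, -1.14, 0], 0.3],
  [[0, 0, -0.112], [-0.08, -1.52, 0], 0.3],
  [[0, 0, -0.14], [-0.13, -1.89, 0], 0.3],
  [[0, 0, -0.168], [-0.19, -2.27, 0], 0.3],
  [[0, 0, -0.195], [-0.26, -2.64, 0], 0.3],
  [[0, 0, -0.223], [-0.34, -3.01, 0], 0.3],
  [[0, 0, -0.251], [-0.43, -3.38, 0], 0.3],
  [[0, 0, -0.279], [-0.53, -3.75, 0], 0.3],
  [[0, 0, -0.307], [-0.64, -4.11, 0], 0.3],
  [[0, 0, -0.335], [-0.76, -4.47, 0], 0.3],
  [[0, 0, -0.363], [-0.89, -4.83, 0], 0.3],
  [[0, 0, -0.38], [-0.98, -5.05, 0], 0.3],
  [[0, 0, -0.38], [-0.98, -5.05, 0], 0.3],
  [[0, 0, -0.38], [-0.98, -5.05, 0], 0.3],
])

```text
time: 10.8
tool_pos: [0.4486, 0.1428, 0.042]
tool_rot: [-0.001, 0.325, 0.946, -0.0]
contact_force: [0.3, 0.5, -0.3]
gripper_width: 0.347
grasp_force: 0.1
```

```bash
python3 - <<'E'
import rep
from rep import *
from deck import *
f=grab('top','t3.png'); c=fitc(f); print(c,notch(f,c,np.radians(170.5)))
v=np.array(s['tool_pos'][:2])-[.557,.0585]; print(np.linalg.norm(v),np.degrees(np.arctan2(v[1],v[0])))
g=grab('wrist','w3.png'); print(w(g,[0,0,0]), s['tool_pos'], g['K'][0])
for d in manip.spot_point(g,'guide')[:2]: print(d['score'],w(g,d['location']))
E
```

```text
t 10.8 p [0.4486 0.1428 0.042 ] ydir 52.07 F [ 0.29  0.53 -0.32] w 0.3465878290597331 zax [-0.0015 -0.0001 -1.    ]
[0.5568 0.0583] (np.float64(49.54425550765623), np.float32(87.75854), np.float32(216.53484))
0.1373542364588087 142.11728797325338
[0.3961 0.1847 0.1676] [0.4486 0.1428 0.042 ] [324.5689   0.     279.0074]
0.88 [0.4532 0.0817 0.0569]
```

View pics/w3.png

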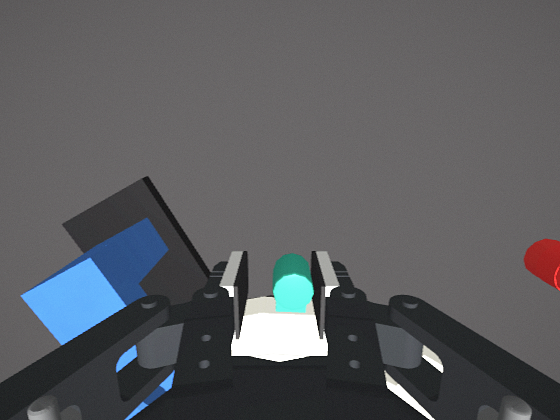

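The peg sits at (292,280) between the fingers, bracket at lower left, nothing touched. I rise to measure the bracket and notches from above.

Call:
apply_moves([
  [[0, 0, 0], [0, 0, -3], 0.3],
  [[0, 0, 0], [0, 0, -7], 0.3],
  [[0, 0, 0], [0, 0, -12], 0.3],
  [[0, 0, 0], [-4, 0, -16.3], 0.3],
  [[0, 0, 0], [-8.5, 0, -16.3], 0.3],
  [[0, 0, 0], [-13, 0, -16.3], 0.3],
  [[0, 0, 0], [-17.5, 0, -16.3], 0.3],
  [[0, 0, 0], [-20.5, 0, -16.3], 0.3],
  [[0, 0, 0], [-20.5, 0, -16.3], 0.3],
  [[0, 0, 0], [-20.5, 0, -16.3], 0.3],
  [[0, 0, 0], [-20.5, 0, -16.3], 0.3],
])

```text
time: 12.05
tool_pos: [0.61, 0.0176, 0.2048]
tool_rot: [-0.001, 0.325, 0.946, -0.0]
contact_force: [-0.6, -0.2, 0.2]
gripper_width: 0.349
grasp_force: 0.0
```

```bash
python3 - <<'E'
import rep
from rep import *
from deck import *
g=grab('wrist','w4.png')
np.savez('w4.npz',**{k:np.array(g[k]) for k in('image','K','rvec','tvec')})
print(w(g,[0,0,0]))
for l in('guide','axis','front_place','vial_orange_mid'):
  for d in manip.spot_point(g,l)[:2]: print(l,d['score'],w(g,d['location']))
f=grab('top'); c=fitc(f); print(c,notch(f,c,np.radians(170.5)))
E
```

```text
t 12.05 p [0.61   0.0176 0.2048] ydir 52.12 F [-0.63 -0.21  0.19] w 0.34918982724880615 zax [-0.0014  0.0003 -1.    ]
[0.5574 0.0594 0.3305]
front_place 0.19 [0.492  0.0593 0.06  ]
vial_orange_mid 0.85 [0.4931 0.0632 0.061 ]
vial_orange_mid 0.79 [0.702  0.2471 0.0219]
[0.5567 0.0596] (np.float64(50.437768714565536), np.float32(74.50715), np.float32(129.92946))
```

View pics/w4.png

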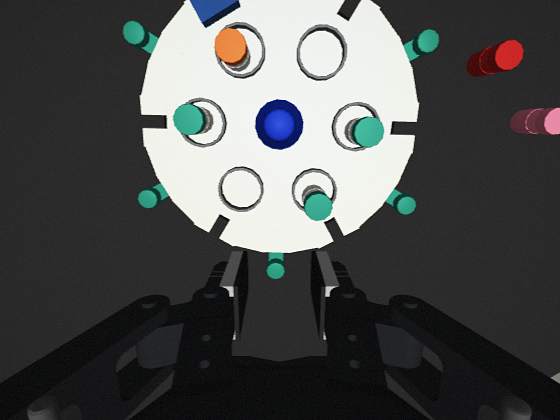

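The view is good but cuts off the bracket (top left, 215,10); all five other notches and the orange vial's well (240,50) are visible. Shift 8 cm forward.

Call:
apply_moves([
  [[0, 0, 0], [4, 0, 0], 0.3],
  [[0, 0, 0], [8, 0, 0], 0.3],
  [[0, 0, 0], [8, 0, 0], 0.3],
  [[0, 0, 0], [8, 0, 0], 0.3],
  [[0, 0, 0], [8, 0, 0], 0.3],
])

```text
time: 12.85
tool_pos: [0.5484, 0.0657, 0.2058]
tool_rot: [0.001, 0.325, 0.946, 0.0]
contact_force: [-0.5, -0.2, 0.3]
gripper_width: 0.346
grasp_force: 0.0
```

```bash
cat > br.py <<'E'
from deck import *
def bracket(g,c):
    h=cv2.cvtColor(g['image'],cv2.COLOR_RGB2HSV); out=[]
    m=cv2.inRange(h,(100,110,60),(118,255,255)); m=cv2.morphologyEx(m,cv2.MORPH_CLOSE,np.ones((3,3)))
    return m
E
python3 - <<'E'
import rep
from rep import *
from br import *
o=np.load('w4.npz'); c=fitc(o); print('w4',c,notch(o,c,np.radians(170.5)))
g=grab('wrist'); np.savez('w5.npz',**{k:np.array(g[k]) for k in('image','K','rvec','tvec')})
c=fitc(g); print('w5',c,notch(g,c,np.radians(170.5)))
for l in('guide','front_place','pin_grip'):
  for d in manip.spot_point(g,l)[:1]: print(l,d['score'],w(g,d['location']),pix(g,w(g,d['location'])))
q=pix(g,[.4485,.0766,.06])[0].astype(int); print(q)
im=cv2.cvtColor(g['image'],cv2.COLOR_RGB2BGR); y,x=max(q[1]-90,0),max(q[0]-90,0)
cv2.imwrite('pics/w5c.png',cv2.resize(im[y:y+180,x:x+180],None,fx=3.3,fy=3.3,interpolation=cv2.INTER_CUBIC)); print(x,y)
E
```

```text
t 12.85 p [0.5484 0.0657 0.2058] ydir 52.07 F [-0.46 -0.25  0.31] w 0.346371826659888 zax [ 0.0013 -0.0003 -1.    ]
w4 [0.5584 0.0582] (np.float64(50.85509764876128), np.float32(45.626884), np.float32(194.59592))
w5 [0.5561 0.0604] (np.float64(50.64929478839304), np.float32(43.799194), np.float32(227.86041))
guide 0.92 [0.4486 0.0788 0.0578] [[213.9932  98.081 ]]
pin_grip 0.23 [0.5133 0.0108 0.0552] [[204.3691 209.9213]]
[211  99]
121 9
```

View pics/w5c.png

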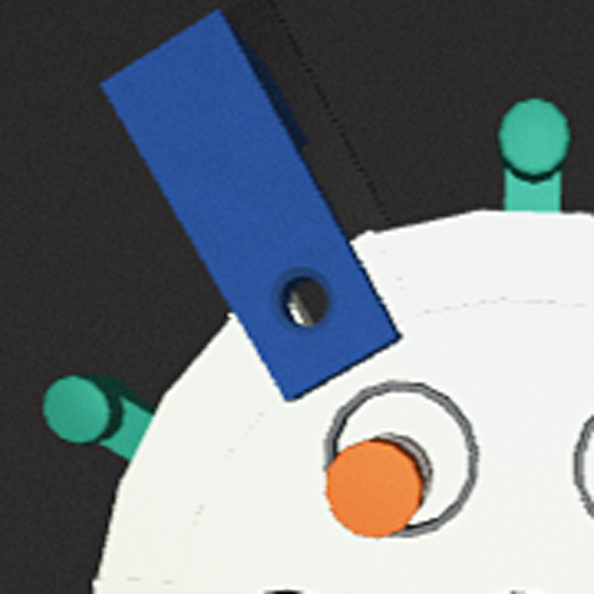

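The crop shows the bracket top (corners 102,84 / 220,10 / 400,337 / 289,401), its hole at (302,299) with mostly dark notch and a white sliver at the left, and the orange vial in the facing well.

```bash
python3 - <<'E'
from br import *
np.set_printoptions(precision=4,suppress=True)
g=np.load('w5.npz')
P=[ray(g,np.array(p)/3.3+[121,9],.06)[:2] for p in((102,84),(220,10),(400,337),(289,401),(302,299))]
ou=(P[0]+P[1])/2; inn=(P[2]+P[3])/2; d=ou-inn; L=np.linalg.norm(d); d/=L
print('len',L,'w',np.linalg.norm(P[0]-P[1]),np.linalg.norm(P[2]-P[3]),'dir',np.degrees(np.arctan2(d[1],d[0])))
for a,b in((3,0),(2,1)):
    e=P[b]-P[a]; print(np.degrees(np.arctan2(e[1],e[0])))
print('guide from end',inn+d*.018,'hole',P[4],'axis from bracket',inn-d*.092, 'deck c from fit',fitc(g))
m=(ou+inn)/2
for c in(fitc(g),np.array([.557,.0585])): 
    v=m-c; print('ang to mid',np.degrees(np.arctan2(v[1],v[0])),np.linalg.norm(v))
E
```

```text
len 0.08001405371261737 w 0.03179571894123559 0.031519079734975405 dir 170.83715934763492
170.93554471868455
170.7385411097463
guide from end [0.4499 0.0777] hole [0.4491 0.0774] axis from bracket [0.5585 0.0601] deck c from fit [0.5561 0.0604]
ang to mid 170.79378971709787 0.1295839620979043
ang to mid 170.0223414557554 0.13084033416363244
```

Call:
apply_moves([
  [[0, 0, -0.1], [-2, -4.5, 0], -0.2],
  [[0, 0, -0.2], [-4, -9, 0], -0.2],
  [[0, 0, -0.3], [-6, -14, 0], -0.2],
  [[0, 0, -0.4], [-8, -18.5, 0], -0.2],
  [[0, 0, -0.5], [-10, -23, 0], -0.2],
  [[0, 0, -0.5], [-12, -27.5, 0], -0.2],
  [[0, 0, -0.5], [-14, -32, 0], -0.2],
  [[0, 0, -0.5], [-16.3, -37, 1], -0.2],
  [[0, 0, -0.5], [-16.3, -39.5, 2.5], -0.2],
  [[0, 0, -0.5], [-16.3, -39.5, 2.5], -0.2],
  [[0, 0, -0.5], [-16.3, -39.5, 2.5], -0.2],
  [[0, 0, -0.5], [-16.3, -39.5, 2.5], -0.2],
])

```text
time: 14.25
tool_pos: [0.4342, -0.3454, 0.1808]
tool_rot: [0.0, 0.081, 0.997, -0.0]
contact_force: [-0.5, 0.6, 0.1]
gripper_width: 0.601
grasp_force: 0.0
```

```bash
python3 - <<'E'
import rep
from rep import *
g=grab('wrist','w6.png'); f=grab('top')
h=cv2.cvtColor(g['image'],cv2.COLOR_RGB2HSV); mm=cv2.inRange(h,(20,150,80),(35,255,255))
_,_,st,ce=cv2.connectedComponentsWithStats(mm)
for s_,e in zip(st[1:],ce[1:]):
    if s_[4]>40: print(s_,e.round(1),ray(g,e,.087))
for F in(g,f):
  for l in('pin_grip','pin_block_mid'):
    for d in manip.spot_point(F,l)[:1]: print(l,d['score'],w(F,d['location']))
E
```

```text
t 14.25 p [ 0.4342 -0.3454  0.1808] ydir 80.76 F [-0.47  0.6   0.05] w 0.6014594328866777 zax [ 0.0007 -0.0001 -1.    ]
[269 199  20  20 218] [278.4 206.6] [ 0.4233 -0.3432  0.087 ]
pin_grip 0.71 [ 0.4328 -0.3491  0.0622]
pin_block_mid 0.78 [ 0.4333 -0.3469  0.0432]
pin_grip 0.5 [ 0.4304 -0.3426  0.06  ]
pin_block_mid 0.63 [ 0.4332 -0.344   0.0342]
```

View pics/w6.png

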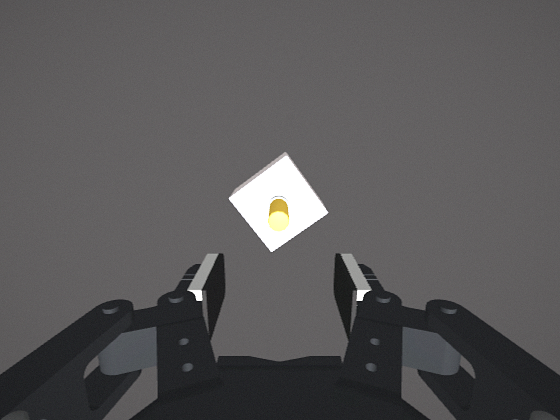

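```bash
python3 - <<'E'
import rep
from rep import *
g=grab('wrist')
print('pintop',ray(g,(278.8,221),.087))
C=[ray(g,p,.04)[:2] for p in((286,156),(328,212),(272,251),(231,200))]
print(C,[np.linalg.norm(C[i]-C[i-1]) for i in range(4)],np.mean(C,0)); print(pix(g,[[.4333,-.3455,.087],s['tool_pos']]))
E
```

```text
t 14.55 p [ 0.4341 -0.3452  0.1808] ydir 80.8 F [-0.13 -0.67 -0.42] w 0.6019517560674467 zax [ 0.0006 -0.0006 -1.    ]
pintop [ 0.4336 -0.3444  0.087 ]
[array([ 0.3942, -0.3322]), array([ 0.4465, -0.3041]), array([ 0.4739, -0.357 ]), array([ 0.423 , -0.3835])] [np.float64(0.05889314512993436), np.float64(0.05929959372495854), np.float64(0.05958788631253702), np.float64(0.05736733096569697)] [ 0.4344 -0.3442]
[[277.232  220.7953]
 [276.9932 286.0353]]
```

Pin top at (279,221) gives (0.434,-0.345), right under the TCP. Descend and grasp.

Call:
apply_moves([
  [[0, 0, 0], [0, 0.05, 3], -0.2],
  [[0, 0, 0], [0, 0.05, 6], -0.2],
  [[0, 0, 0], [0, 0.05, 9], -0.2],
  [[0, 0, 0], [0, 0.05, 11], -0.2],
  [[0, 0, 0], [0, 0.05, 11.4], -0.2],
  [[0, 0, 0], [0, 0.05, 11.4], -0.2],
  [[0, 0, 0], [0, 0.05, 11.4], -0.2],
  [[0, 0, 0], [0, 0.05, 11.4], 0.3],
  [[0, 0, 0], [0, 0.05, 11.4], 0.5],
  [[0, 0, 0], [0, 0.05, 11.4], 0.8],
  [[0, 0, 0], [0, 0.05, 11.4], 1],
  [[0, 0, 0], [0, 0.05, 11.4], 1],
  [[0, 0, 0], [0, 0.05, 11.4], 1],
  [[0, 0, 0], [0, 0.05, 11.4], 1],
])

```text
time: 16.0
tool_pos: [0.4343, -0.3459, 0.0676]
tool_rot: [0.001, 0.081, 0.997, -0.001]
contact_force: [-1.3, 0.9, 6.2]
gripper_width: 0.172
grasp_force: 58.4
```

```bash
python3 -c "
import rep"
```

```text
t 16.0 p [ 0.4343 -0.3459  0.0676] ydir 80.73 F [-1.26  0.86  6.19] w 0.17218623979144493 zax [ 0.0012 -0.0013 -1.    ]
```

Call:
apply_moves([
  [[0, 0, 0], [0, 0, -3], 1],
  [[0, 0, 0], [0, 0, -6], 1],
  [[0, 0, 0], [0, 0, -9.8], 1],
  [[0, 0, 0], [0.4, 4, -9.8], 1],
  [[0, 0, 0], [1, 8, -9.8], 1],
  [[0, 0, 0], [1.5, 12, -9.8], 1],
  [[0, 0, 0], [2, 16, -9.8], 1],
  [[0, 0, 0], [2.5, 20, -9.8], 1],
  [[0, 0, 0], [3, 24, -9.8], 1],
  [[0, 0, 0], [3.5, 28, -9.8], 1],
  [[0, 0, 0], [4, 32, -9.8], 1],
  [[0, 0, 0], [4.5, 36, -9.8], 1],
  [[0, 0, 0], [5, 40, -9.8], 1],
  [[0, 0, 0], [5.2, 41.9, -9.8], 1],
  [[0, 0, 0], [5.2, 41.9, -9.8], 1],
  [[0, 0, 0], [5.2, 41.9, -9.8], 1],
  [[0, 0, 0], [5.2, 41.9, -9.8], 1],
])

```text
time: 17.7
tool_pos: [0.4497, 0.0758, 0.1641]
tool_rot: [-0.0, 0.081, 0.997, -0.0]
contact_force: [-0.0, 0.3, -0.7]
gripper_width: 0.168
grasp_force: 59.9
```

```bash
python3 - <<'E'
import rep
from rep import *
g=grab('wrist'); np.savez('w7.npz',**{k:np.array(g[k]) for k in('image','K','rvec','tvec')})
im=cv2.cvtColor(g['image'],cv2.COLOR_RGB2BGR)
cv2.imwrite('pics/w7.png',cv2.resize(im[120:360,160:400],None,fx=2.5,fy=2.5,interpolation=cv2.INTER_CUBIC))
p=np.array(s['tool_pos']); print(pix(g,[p-[0,0,.0636],[.4498,.0777,.06],[.449,.077,.06]]))
for d in manip.spot_point(g,'guide')[:1]+manip.spot_point(g,'pin_grip')[:1]: print(d['score'],w(g,d['location']))
E
```

```text
t 17.7 p [0.4497 0.0758 0.1641] ydir 80.67 F [-0.01  0.26 -0.66] w 0.16847291405278522 zax [-0.0004 -0.0004 -1.    ]
[[277.5981 236.3353]
 [280.4158 217.6249]
 [279.3025 216.7425]]
0.97 [0.4503 0.0806 0.0604]
0.91 [0.4451 0.0719 0.1581]
```

View pics/w7.png

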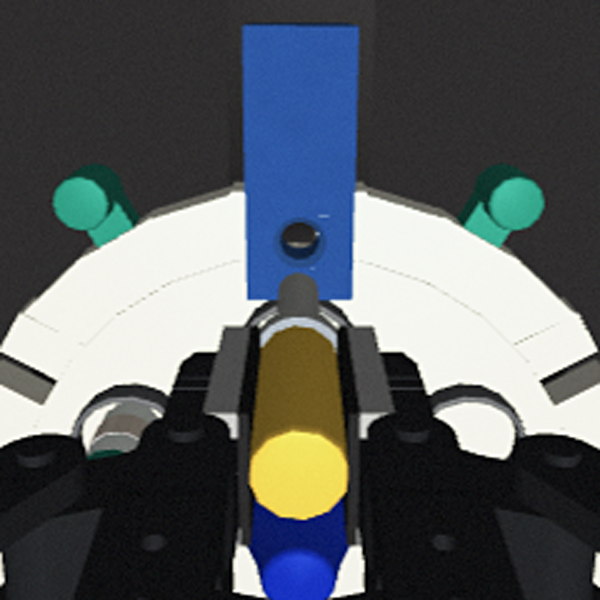

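Crop shows the pin tip end at about (298,290) and the bracket hole at (300,239), dark notch beneath it; left-right symmetric. Compute the offset.

```bash
python3 - <<'E'
from deck import *
np.set_printoptions(precision=4,suppress=True)
g=np.load('w7.npz'); cv=lambda p: np.array(p)/2.5+[160,120]
hole=ray(g,cv((300,239)),.06); tip=ray(g,cv((298.5,292)),.1005)
C=[ray(g,cv(p),.06)[:2] for p in((242,25),(359,25),(353,299),(247,299))]
ou=(C[0]+C[1])/2;inn=(C[2]+C[3])/2;d=(ou-inn);L=np.linalg.norm(d);d/=L
h2=inn+d*.018
y=np.radians(80.8);Y=np.array([np.cos(y),np.sin(y)]);X=np.array([-Y[1],Y[0]])
c=fitc(g)
print(hole,tip,h2,L,np.degrees(np.arctan2(d[1],d[0])),'notch',notch(g,c,np.radians(170.8)),c)
for H in(hole[:2],h2): v=H-tip[:2]; print('shift tool cm',v@X*100,v@Y*100)
# pin shaft axis check: expected width, tip top edge
for z in(.0985,.1005,.1025): print(ray(g,cv((298,274)),z))
E
```

```text
[0.4482 0.0776 0.06  ] [0.4502 0.0768 0.1005] [0.4489 0.0776] 0.07973612125383132 170.63529268034875 notch (np.float64(50.444080088647844), np.float32(48.245975), np.float32(92.108826)) [0.5549 0.0592]
shift tool cm 0.20972026961861398 0.04961114781737463
shift tool cm 0.13755408380387776 0.052635536222381644
[0.4462 0.0773 0.0985]
[0.4456 0.0775 0.1005]
[0.4449 0.0776 0.1025]
```

Call:
apply_moves([
  [[0, 0, 0], [0.16, 0.05, 1.5], 1],
  [[0, 0, 0], [0.16, 0.05, 3], 1],
  [[0, 0, 0], [0.16, 0.05, 3.8], 1],
  [[0, 0, 0], [0.16, 0.05, 4.1], 1],
  [[0, 0, 0], [0.16, 0.05, 4.3], 1],
  [[0, 0, 0], [0.16, 0.05, 4.3], 1],
  [[0, 0, 0], [0.16, 0.05, 4.3], 1],
])

```text
time: 18.55
tool_pos: [0.4484, 0.0772, 0.1211]
tool_rot: [0.0, 0.081, 0.997, -0.0]
contact_force: [0.2, -0.7, -0.4]
gripper_width: 0.173
grasp_force: 60.1
```

```bash
python3 - <<'E'
import rep
from rep import *
g=grab('wrist'); np.savez('w8.npz',**{k:np.array(g[k]) for k in('image','K','rvec','tvec')})
im=cv2.cvtColor(g['image'],cv2.COLOR_RGB2BGR)
cv2.imwrite('pics/w8.png',cv2.resize(im[160:340,190:370],None,fx=3.3,fy=3.3,interpolation=cv2.INTER_CUBIC))
E
```

```text
t 18.55 p [0.4484 0.0772 0.1211] ydir 80.72 F [ 0.21 -0.72 -0.39] w 0.1729366133751986 zax [ 0.0002 -0.0002 -1.    ]
```

View pics/w8.png

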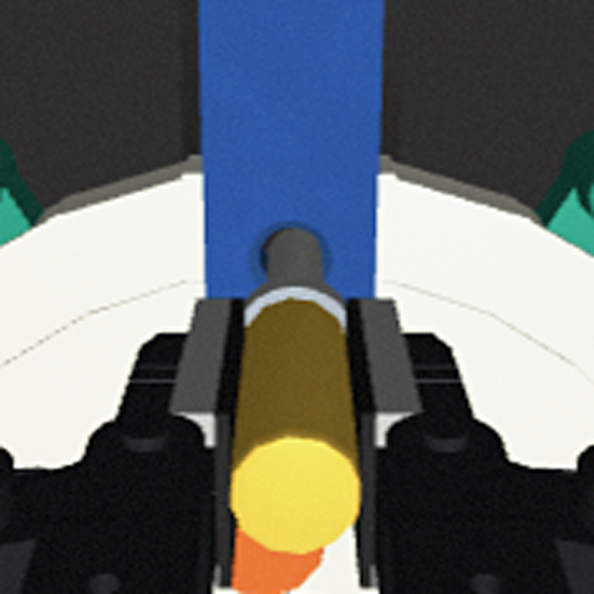

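The tip is in the chamfer: shaft spans 268–322, chamfer 250–332, so about 0.5 mm off. Correct slightly and lower in small steps.

Call:
apply_moves([
  [[0, 0, 0], [-0.05, -0.05, 0], 1],
  [[0, 0, 0], [-0.05, -0.05, 0.2], 1],
  [[0, 0, 0], [-0.05, -0.05, 0.4], 1],
  [[0, 0, 0], [-0.05, -0.05, 0.5], 1],
  [[0, 0, 0], [-0.05, -0.05, 0.5], 1],
])

```text
time: 19.1
tool_pos: [0.4485, 0.0768, 0.1159]
tool_rot: [-0.0, 0.081, 0.997, -0.0]
contact_force: [-0.1, -0.1, -0.5]
gripper_width: 0.17
grasp_force: 60.1
```

Call:
apply_moves([
  [[0, 0, 0], [0, 0, 0.4], 1],
  [[0, 0, 0], [0, 0, 0.8], 1],
  [[0, 0, 0], [0, 0, 1.1], 1],
  [[0, 0, 0], [0, 0, 1.3], 1],
  [[0, 0, 0], [0, 0, 1.3], 1],
])

```text
time: 19.6
tool_pos: [0.4484, 0.0768, 0.1028]
tool_rot: [-0.001, 0.081, 0.997, -0.0]
contact_force: [-0.2, 0.0, -1.1]
gripper_width: 0.17
grasp_force: 60.1
```

Call:
apply_moves([
  [[0, 0, 0], [0, 0, 0], 0.55],
  [[0, 0, 0], [0, 0, 0], 0.5],
  [[0, 0, 0], [0, 0, 0], 0.45],
  [[0, 0, 0], [0, 0, 0], 0.4],
  [[0, 0, 0], [0, 0, 0], 0.4],
  [[0, 0, 0], [0, 0, 0], 0.4],
])

```text
time: 20.2
tool_pos: [0.4488, 0.0768, 0.1034]
tool_rot: [0.0, 0.081, 0.997, 0.0]
contact_force: [-0.6, -0.4, 0.5]
gripper_width: 0.298
grasp_force: 0.0
```

```bash
python3 - <<'E'
import rep
from rep import *
g=grab('wrist'); np.savez('w9.npz',**{k:np.array(g[k]) for k in('image','K','rvec','tvec')})
im=cv2.cvtColor(g['image'],cv2.COLOR_RGB2BGR)
cv2.imwrite('pics/w9.png',cv2.resize(im[160:400,170:390],None,fx=2.4,fy=2.4,interpolation=cv2.INTER_CUBIC))
print(pix(g,[[.449,.077,.107],[.449,.077,.119]]))
E
```

```text
t 20.2 p [0.4488 0.0768 0.1034] ydir 80.73 F [-0.63 -0.36  0.54] w 0.29831585738365246 zax [ 0.0001  0.     -1.    ]
[[277.5226 290.6277]
 [277.4015 306.2531]]
```

View pics/w9.png

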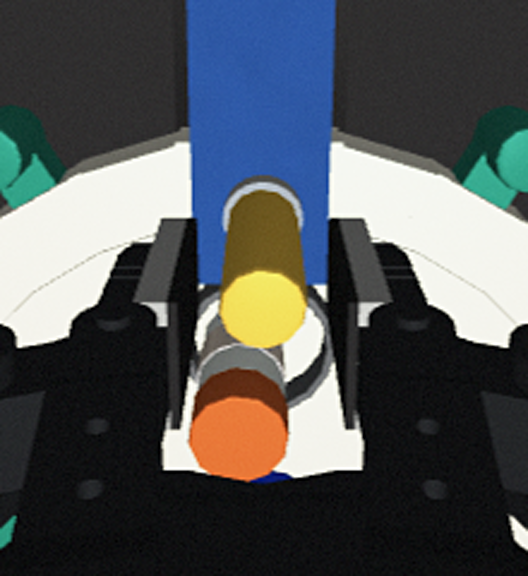

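Handle top at (264,309), i.e. image (280,289): matches the home height (290.6) and not "on deck" (306); collar sits on the bracket. Retreat straight up.

Call:
apply_moves([
  [[0, 0, 0], [0, 0, 0], 0.2],
  [[0, 0, 0], [0, 0, -1], 0.2],
  [[0, 0, 0], [0, 0, -3], 0.2],
  [[0, 0, 0], [0, 0, -7], 0.2],
  [[0, 0, 0], [0, 0, -11], 0.2],
  [[0, 0, 0], [0, 0, -14], 0.2],
  [[0, 0, 0], [-3, 0, -14], 0.2],
  [[0, 0, 0], [-3, 0, -14], 0.2],
  [[0, 0, 0], [-3, 0, -14], 0.2],
  [[0, 0, 0], [-3, 0, -14], 0.2],
])

```text
time: 21.25
tool_pos: [0.4776, 0.0721, 0.2427]
tool_rot: [-0.001, 0.081, 0.997, -0.0]
contact_force: [0.3, 0.9, 0.2]
gripper_width: 0.398
grasp_force: 0.0
```

```bash
python3 - <<'E'
import rep
from rep import *
from deck import *
g=grab('wrist','w10.png'); c=fitc(g); print(c,notch(g,c,np.radians(170.8)))
print(pix(g,[[.449,.077,.107],[.449,.077,.119]]))
h=cv2.cvtColor(g['image'],cv2.COLOR_RGB2HSV); mm=cv2.inRange(h,(20,150,80),(35,255,255))
_,_,st,ce=cv2.connectedComponentsWithStats(mm)
print([(a,b.round(1)) for a,b in zip(st[1:],ce[1:]) if a[4]>40])
E
```

```text
t 21.25 p [0.4776 0.0721 0.2427] ydir 80.73 F [0.26 0.89 0.23] w 0.3979490223752997 zax [-0.0016  0.0001 -1.    ]
[0.5579 0.0592] (np.float64(50.35255856497165), np.float32(44.110077), np.float32(191.16318))
[[278.2537 172.6576]
 [278.2245 174.8977]]
[(array([270, 158,  19,  23, 213], dtype=int32), array([278.7, 169.5]))]
```

View pics/w10.png

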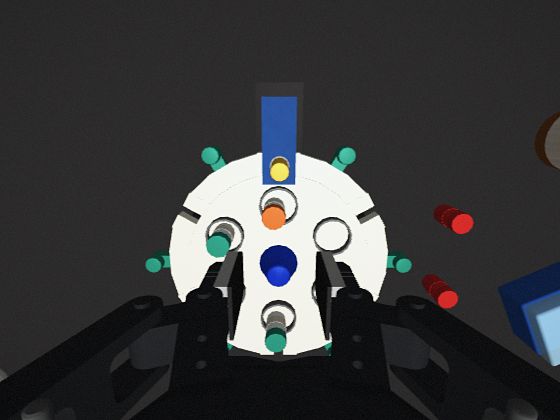

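The picture shows the pin (279,170) upright in the bracket, the orange vial (273,217) in the facing well, and the other vials standing, so I'm handing the job in.

```bash
python3 -c "
from plant import manip
print(manip.job_done())"
```

```text
the job is handed in; nothing more can be done
None
```

The job is handed in: the orange-capped vial faces the blue bracket and the pin went in on the first try, fully home with its collar on the bracket; the vials in view were still standing, nothing else was touched, the gripper had let go, and it took about 21 s.

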